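Feel out the grinder foot that lost its packing and shim it

TASK

The small bench grinder rocks because the packing plate has dropped out from under one of its three front feet; the feet look alike from outside, so it has to be found by feel. Take the slotted steel shim by its upright tab, keep it flat on the base plate and try it gently under the feet, prongs first: where it stops dead there is packing already, so back it out without forcing it (25 N on the grinder is too much). Under the foot that takes it, push it fully home until its slot bottoms on the stud, let go and leave it lying there, without knocking the oil bottle, the spanner or the bearing away.

Things in the scene. Friction and masses are not known exactly. Their poses are not given: they have to be found in the camera images.
- shim: Loose slotted steel shim, 0.17 kg, lying flat on the base plate (a flat steel plate 14 mm thick, top at z = 14 mm) left of the grinder: blade 5 mm thick, 36 wide, 92 long; upright grip tab standing along x, 10 mm thick (y), 34 long, top 62 mm up. Origin: underside, below the tab; +x to the prongs, z up. Blade from x = -22 to 70 mm; from x = 44 on two round-ended prongs with a 16 mm slot between. Blade oiled, tab dry.
- shim_seat (a point): Point in the shim's slot, on its underside, 50 mm ahead of its origin along +x: the stud's axis stands here when the slot's closed end touches the stud, that is, when the shim is home. The prong tips are 20 mm beyond it.
- grinder: Grey bench grinder, bed 304 mm wide, finned motor, two 100 mm flap discs, three cast feet along its front. Fixed, but the front can lift 2.5 mm (slack nuts). Origin: on the base plate below the bed; +x from the feet to the back (the way the shim goes in), +y to the left foot. Feet are 20 mm high above the plate, studs 46; motor and discs (to 165) begin 38 mm behind the studs' line.
- stud_left (a point): Axis, at plate height, of the left (+y) foot's stud, 12 mm in diameter. Studs stand in a line along the grinder's y, 115 mm apart. Each foot is a hollow lug round its stud: open mouth 22 mm before the stud's axis, 44 mm wide inside; the roof is 9 mm above the plate at the mouth and slopes to 3.5 mm at 6 mm before the axis, then level.
- stud_middle (a point): Axis, at plate height, of the middle foot's stud (12 mm), 60 mm before the grinder's origin. Two of the feet (which ones varies, out of sight) still have a packing plate, 3 mm thick, reaching 12 mm before the stud's axis: the shim stops dead there, about 31 mm short of home. Over 25 N on the grinder is forcing it.
- stud_right (a point): Axis, at plate height, of the right (-y) foot's stud (12 mm). In the foot without packing the shim meets the sloping roof about 29 mm short of home and eases the bed up 1.5 mm: up to some 10 N for a few mm, then 2 to 4 N of drag until the stud stops it.
- oil_bottle: Bystander: yellow oil dropper bottle with a red spout, 53 mm in diameter, 142 mm high, standing to the right of the grinder. Origin at the centre of its base.
- spanner: Bystander: open-ended steel spanner 173 x 29 x 5 mm, lying on the bench to the front right. Origin at the middle of its underside, +y along it.
- bearing: Bystander: wheel bearing, a ring 47 mm in diameter and 14 mm high, lying flat to the right of the grinder's feet. Origin at the centre of its underside.
Not all that is in view belongs to the job. Leave any blue look-alike of the shim alone.

How it is judged:
By the outcome, as a careful person would: the job done as asked, in the order asked, and still so for the second after the job is handed in, with the robot touching nothing.
It also fails if it takes over 58 s, if anything falls off the work surface, if the arm or the gripper's body presses on something with over 40 N, if the wrist force passes 120 N, or if a joint passes its speed limit or range.

ROBOT

A 6-joint arm with a two-finger parallel gripper is mounted at the origin on the work surface; the furniture and walls round the work are solid. World frame = base frame: x ahead of the robot, y to its left, z up, the work surface at z = 0. Lengths are in m, angles in rad, forces in N, time in s.
With the tool pointing down it reaches from about 0.35 to 0.725 m from the base axis. Payload 4.3 kg.
Tool frame: the origin (TCP) lies at the very end of the fingers, on their centre line; the grasp point (between the pads) lies 19 mm behind it; y points along the fingers, x is the direction in which the jaws open and shut, and the axes are right-handed (so a half turn about y gives the same grasp; the last joint's range is limited). The gripper opens to 85 mm and grips with 20 to 120 N. Pads are 22 mm wide; open, the fingers measure 114 mm over their backs; the gripper's body (76 mm by 85 mm) begins 54 mm behind the grasp point. The pads swing forward as they close: fully open they stand 13 mm farther back than shut.
Start: joints at [1.016, 0.377, 0.081, 1.274, 0, 1.46], TCP at [0.247, 0.519, 0.231] pointing down, gripper open.
Joint ranges: [-2.72, 2.72], [-0.84, 1.66], [-1.02, 1.22], [-1.77, 2.12], [-1.37, 1.28], [-3.14, 3.14]. Speed limits (rad/s): [2.57, 2.57, 3.14, 3.14, 3.14, 3.14].

INTERFACE

Orientations are given as a 3x3 rotation matrix whose columns are the frame's x, y, z axes.
In Python, from rig import robot, vision gives the robot as it stands.
- The arm moves only by the tool step_arm, never from a script. Its argument "series" is a list of rows, each an object with "turn": the turn, a rotation vector about the world's x, y, z in degrees, a list of three; "linear": the shift along the world's x, y, z in mm, a list of three; "fingers": the opening in per cent of the stroke, from 0 (shut) to 100 (fully open). In form: [{"turn": [ax, ay, az], "linear": [tx, ty, tz], "fingers": fingers}, ...]. A call has 1 to 5 rows; each row shifts and turns the commanded pose from where the row before left it; what a row does not reach is not made up. A row lasts 1/8 s, in which the tool goes at most 62.5 mm and 10.7 degrees, less where a joint would pass 70% of its speed; a pose out of reach is approached as far as the arm can. A call is refused whole if a number of a shift passes 62.5 or a number of a turn 10.7, either way. A call with a gripper value outside its range is refused whole. The fingers move at their own pace and stop on an object; "newtons" is the grip in N (left out, the last holds). Time passes only in rows, so rows that do not move let the fingers close. It gives the time, the measured TCP pose, the force and the opening at its end, in the units of the state.
- robot.get_state(): the state, without advancing time (a new reading comes with each control period).
- vision.read_camera(name): name is "scene" or "side" or "wrist"; returns a dict with "pixels" (384x512x3 uint8, red, green, blue), "fx", "fy", "cx", "cy" (pixels), "world_from_camera" (4x4, takes a point from camera to world coordinates); the wrist camera has in their place "hand_eye" (4x4, takes a point from camera to tool coordinates, whose origin is the TCP and whose axes are the tool frame's). Camera axes: x right, y down, z forward; pixel columns grow to the right and rows downward; lengths in m; the calibration is good to about 2 mm. The wrist camera is an equidistant fisheye: a pixel r from the principal point sees the ray r / f radians off the axis. A picture is of the moment at which its call begins: read the wrist's pose just before it. There is no depth.
- robot.close_job(): hands the job in, once; it reports no verdict.
The state is a dict: "clock": time; "joint_positions": joint angles; "qd": joint speeds; "joint_torque": joint torques, N m; "eef_pos": TCP position; "eef_rot": TCP orientation; "wrist_force": force on the tool from outside, world axes, zero at the start; "moment": the same for the moment, N m; "opening": finger opening in m.
Only numpy, scipy, OpenCV 4.12 (cv2) and the standard library are available. Lean on these libraries where they do the work, as an engineer would, in place of code of your own. Each camera call takes 0.05 s, during which the arm holds its last target.

## Working session

There is one attempt and no reset: what is moved stays moved. The work goes in short steps, Python scripts to look and compute and a tool call to move; the robot and the scene stay as the last step left them, time stands still between calls to the robot, and variables do not carry over. Pictures are saved under pics/ and viewed, and the job is handed in when it is done.

Besides the shell and the picture viewer there is one more tool, called after "Call:" by a JSON object that holds its "name" and its "arguments", one argument or row to a line. step_arm: Moves the arm, as the interface text tells. Its arguments: {"type":"object","properties":{"series":{"type":"array","items":{"type":"object","properties":{"turn":{"type":"array","items":{"type":"number"}},"linear":{"type":"array","items":{"type":"number"}},"fingers":{"type":"number"}}}},"newtons":{"type":"number"}},"required":["series"]}

```bash
ls; mkdir -p pics; cat > h.py <<'E'
import numpy as np,cv2
from rig import robot,vision
def snap(n,f):
    s=robot.get_state(); c=vision.read_camera(n)
    cv2.imwrite(f'pics/{f}.png',c['pixels'][:,:,::-1]); 
    d={k:v for k,v in c.items()}
    d['eef_pos']=s['eef_pos'];d['eef_rot']=s['eef_rot']
    np.save(f'pics/{f}.npy',d,allow_pickle=True); return d
def load(f): return np.load(f'pics/{f}.npy',allow_pickle=True).item()
def ray(d,u,v):
    x=(u-d['cx'])/d['fx'];y=(v-d['cy'])/d['fy']
    if 'hand_eye' in d:
        r=np.hypot(x,y); k=np.sin(r)/r if r>1e-9 else 1
        dc=np.array([x*k,y*k,np.cos(r)])
        T=np.eye(4);T[:3,:3]=d['eef_rot'];T[:3,3]=d['eef_pos'];T=T@np.array(d['hand_eye'])
    else:
        dc=np.array([x,y,1.]);T=np.array(d['world_from_camera'])
    return T[:3,3],T[:3,:3]@dc
def onz(d,u,v,z):
    o,r=ray(d,u,v); return o+r*(z-o[2])/r[2]
def proj(d,p):
    if 'hand_eye' in d:
        T=np.eye(4);T[:3,:3]=d['eef_rot'];T[:3,3]=d['eef_pos'];T=T@np.array(d['hand_eye'])
    else: T=np.array(d['world_from_camera'])
    q=T[:3,:3].T@(np.array(p)-T[:3,3])
    if 'hand_eye' in d:
        t=np.arctan2(np.hypot(q[0],q[1]),q[2]);n=np.hypot(q[0],q[1])
        return np.array([d['cx']+d['fx']*t*q[0]/n,d['cy']+d['fy']*t*q[1]/n])
    return np.array([d['cx']+d['fx']*q[0]/q[2],d['cy']+d['fy']*q[1]/q[2]])
E
python3 - <<'E'
from h import *
np.set_printoptions(precision=3,suppress=True)
for n in ['scene','side','wrist']:
    d=snap(n,n+'0'); print(n,d['fx'],d['cx'],d['cy'],d.get('world_from_camera',d.get('hand_eye')))
print(robot.get_state())
E
```

```text
pics
scene 349.6901916063864 259.4886324325489 195.82515378332653 [[ 0.83  -0.247  0.5   -0.175]
 [-0.557 -0.386  0.735 -0.802]
 [ 0.011 -0.889 -0.458  0.61 ]
 [ 0.     0.     0.     1.   ]]
side 358.40006109620816 255.67112800047107 191.8871041368932 [[-0.247 -0.755  0.608 -0.337]
 [-0.969  0.19  -0.158  0.312]
 [ 0.003 -0.628 -0.778  1.031]
 [ 0.     0.     0.     1.   ]]
wrist 297.3186396354542 256.6937313332263 192.16324619370351 [[ 1.     0.    -0.    -0.001]
 [ 0.    -0.26   0.966 -0.142]
 [-0.    -0.966 -0.26   0.067]
 [ 0.     0.     0.     1.   ]]
{'clock': 0.15, 'joint_positions': array([ 1.016,  0.378,  0.08 ,  1.274, -0.   ,  1.461]), 'qd': array([ 0.001, -0.001,  0.004,  0.   ,  0.003, -0.001]), 'joint_torque': array([  0.001, -46.403,  27.017,   0.014,  -0.   ,   0.   ]), 'eef_pos': array([0.247, 0.519, 0.231]), 'eef_rot': array([[ 0.43 , -0.001, -0.903],
       [ 0.903, -0.001,  0.43 ],
       [-0.002, -1.   ,  0.   ]]), 'wrist_force': array([0.348, 0.309, 0.903]), 'moment': array([-0.025, -0.034, -0.002]), 'opening': 0.08529460958216918}
```

View pics/scene0.png

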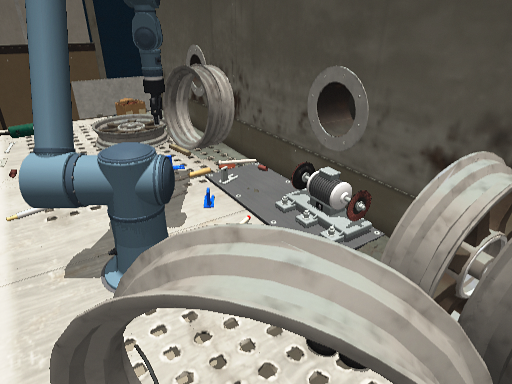

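View pics/side0.png

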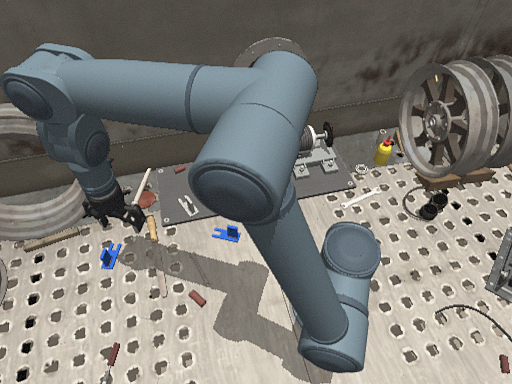

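View pics/wrist0.png

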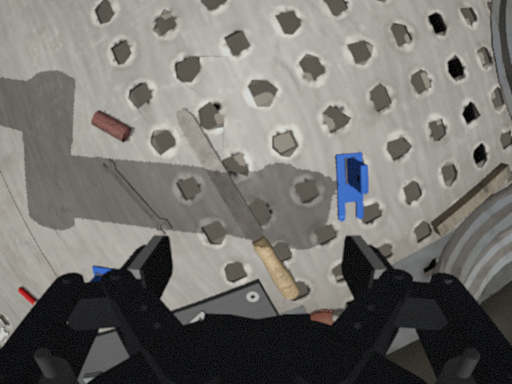

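```bash
python3 - <<'E'
from h import *
a=cv2.imread('pics/side0.png')[110:240,130:400]; b=cv2.imread('pics/scene0.png')[140:260,190:400]
cv2.imwrite('pics/c1.png',cv2.resize(a,None,fx=2.9,fy=2.9,interpolation=3));cv2.imwrite('pics/c2.png',cv2.resize(b,None,fx=3.8,fy=3.8,interpolation=3))
E
```

```text
(no output)
```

View pics/c1.png

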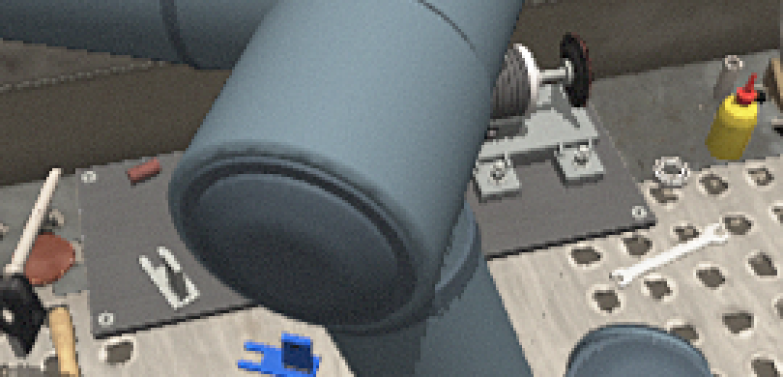

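View pics/c2.png

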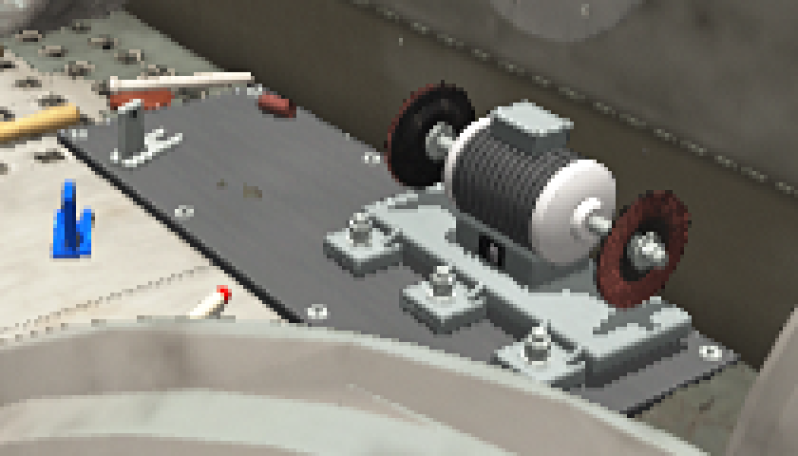

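```bash
python3 - <<'E'
from h import *
np.set_printoptions(precision=4,suppress=True)
d=load('scene0')
f=lambda x,y,z:onz(d,x/3.8+190,y/3.8+140,z)
S=[f(359,217,.060),f(443,267,.060),f(538,332,.060)]
print(S,np.linalg.norm(S[0]-S[1]),np.linalg.norm(S[1]-S[2]))
print('tabtop',f(119,103,.076),f(141,107,.076)); print('prongs',f(165,128,.019),f(182,137,.019),'heel',f(115,158,.019))
d=load('side0')
g=lambda x,y,z:onz(d,x/2.9+130,y/2.9+110,z)
print('side studs mid,right',g(498,165,.06),g(580,150,.06))
print('shim prongs',g(143,256,.019),g(163,250,.019),'heel',g(182,305,.019),g(199,294,.019),'tab',g(165,250,.076),g(177,272,.076))
E
```

```text
[array([0.4923, 0.0276, 0.06  ]), array([ 0.4963, -0.083 ,  0.06  ]), array([ 0.4914, -0.2006,  0.06  ])] 0.11069262528482685 0.11770773888962063
tabtop [0.4192 0.3435 0.076 ] [0.4333 0.3219 0.076 ]
prongs [0.4913 0.3753 0.019 ] [0.4947 0.3442 0.019 ] heel [0.4076 0.3353 0.019 ]
side studs mid,right [ 0.4948 -0.0789  0.06  ] [ 0.4941 -0.1901  0.06  ]
shim prongs [0.4916 0.379  0.019 ] [0.495  0.3539 0.019 ] heel [0.4064 0.3427 0.019 ] [0.4175 0.3208 0.019 ] tab [0.4476 0.3493 0.076 ] [0.4121 0.3401 0.076 ]
```

Call:
{"name": "step_arm", "arguments": {
  "series": [
    {"linear": [27, -40, 2], "turn": [0, 0, 9], "fingers": 100},
    {"linear": [27, -40, 2], "turn": [0, 0, 9], "fingers": 100},
    {"linear": [27, -40, 2], "turn": [0, 0, 9], "fingers": 100},
    {"linear": [27, -40, 2], "turn": [0, 0, 9], "fingers": 100},
    {"linear": [20, -39, 2], "turn": [0, 0, 9], "fingers": 100}
  ]
}}

```text
clock: 0.78
eef_pos: [0.3762, 0.3186, 0.2411]
eef_rot: [[-0.339, -0.0, -0.941], [0.941, -0.0, -0.339], [-0.0, -1.0, 0.0]]
wrist_force: [0.2, 0.5, 0.3]
opening: 0.0854
```

Call:
{"name": "step_arm", "arguments": {
  "series": [
    {"linear": [0, 0, 0], "turn": [0, 0, 0], "fingers": 100},
    {"linear": [0, 0, 0], "turn": [0, 0, 0], "fingers": 100}
  ]
}}

```text
clock: 1.02
eef_pos: [0.3752, 0.3202, 0.2411]
eef_rot: [[-0.333, -0.001, -0.943], [0.943, 0.0, -0.333], [0.001, -1.0, 0.0]]
wrist_force: [-0.8, 0.3, -0.7]
opening: 0.0853
```

```bash
python3 - <<'E'
from h import *
np.set_printoptions(precision=4,suppress=True)
d=snap('wrist','w1');s=snap('side','s1');print(robot.get_state())
E
```

```text
{'clock': 1.125, 'joint_positions': array([ 0.579 ,  0.2088, -0.1247,  1.2376,  0.0004,  0.2377]), 'qd': array([ 0.007 ,  0.0028,  0.0024,  0.0005, -0.0018, -0.005 ]), 'joint_torque': array([ -0.4626, -37.8562,  26.8735,   0.0077,  -0.0179,   0.0073]), 'eef_pos': array([0.3749, 0.3209, 0.2411]), 'eef_rot': array([[-0.3348, -0.0005, -0.9423],
       [ 0.9423,  0.0002, -0.3348],
       [ 0.0004, -1.    ,  0.0004]]), 'wrist_force': array([-0.2197, -0.0476,  0.1656]), 'moment': array([ 0.0176, -0.0332, -0.0254]), 'opening': 0.08526304113144288}
```

View pics/w1.png

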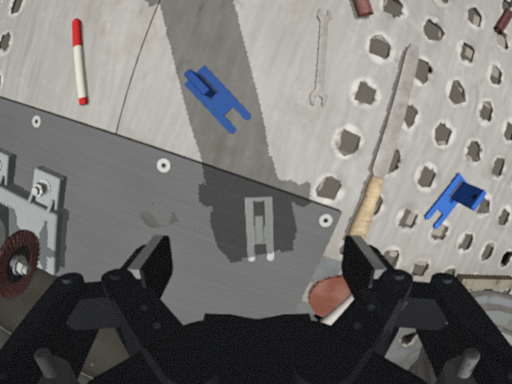

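View pics/s1.png

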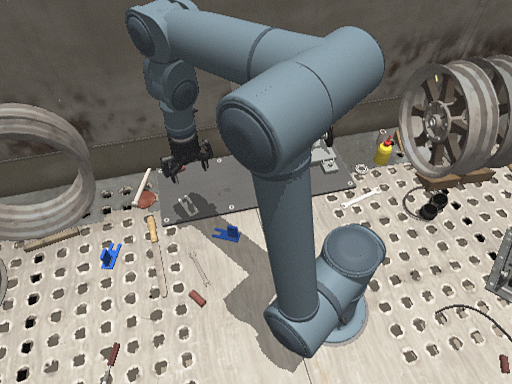

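```bash
python3 - <<'E'
from h import *
a=cv2.imread('pics/w1.png'); 
b=a[180:280,200:340];cv2.imwrite('pics/c3.png',cv2.resize(b,None,fx=5.5,fy=5.5,interpolation=3))
b=a[130:280,0:120];cv2.imwrite('pics/c4.png',cv2.resize(b,None,fx=4,fy=4,interpolation=3))
E
```

```text
(no output)
```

View pics/c3.png

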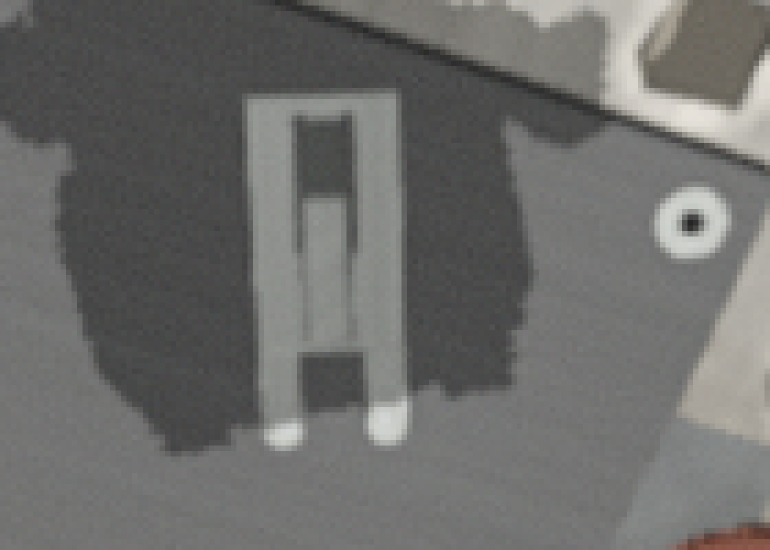

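View pics/c4.png

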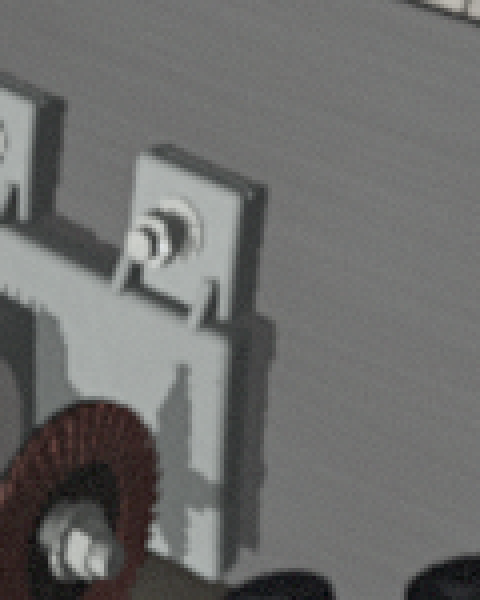

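```bash
python3 - <<'E'
from h import *
np.set_printoptions(precision=4,suppress=True)
d=load('w1')
f=lambda x,y,z:onz(d,x/5.5+200,y/5.5+180,z)[:2]
P=dict(h1=f(247,95,.019),h2=f(399,92,.019),p1=f(283,450,.019),p2=f(388,446,.019),slot=f(332,352,.019),t1=f(325,197,.076),t2=f(330,347,.076),tb=f(323,117,.019))
for k,v in P.items(): print(k,v)
h=(P['h1']+P['h2'])/2;p=(P['p1']+P['p2'])/2
v=p-h;print('len',np.linalg.norm(v),'width',np.linalg.norm(P['h1']-P['h2']),'hd',np.degrees(np.arctan2(v[1],v[0])))
u=v/np.linalg.norm(v);print('origin',h+u*.022, p-u*.070, 'tabmid',(P['t1']+P['t2'])/2, np.linalg.norm(P['t1']-P['t2']))
g=lambda x,y,z:onz(d,x/4,y/4+130,z)[:2]
print('stud L top',g(142,245,.060),'lug corners z=.034',g(138,155,.034),g(245,192,.034))
d=load('s1')
E
```

```text
h1 [0.4158 0.3186]
h2 [0.4034 0.3515]
p1 [0.5007 0.3568]
p2 [0.4909 0.3813]
slot [0.4708 0.3592]
t1 [0.4144 0.3368]
t2 [0.445  0.3488]
tb [0.4149 0.337 ]
len 0.09270955224705534 width 0.03523214436985755 hd 21.503500610605233
origin [0.43   0.3431] [0.4307 0.3434] tabmid [0.4297 0.3428] 0.032931917555672326
stud L top [0.495  0.0364] lug corners z=.034 [0.4757 0.0088] [0.4726 0.0629]
```

Call:
{"name": "step_arm", "arguments": {
  "series": [
    {"linear": [28, 11, -30], "turn": [0, 0, 2], "fingers": 100},
    {"linear": [27, 11, -50], "turn": [0, 0, 0], "fingers": 70},
    {"linear": [0, 0, -50], "turn": [0, 0, 0], "fingers": 60},
    {"linear": [0, 0, -26], "turn": [0, 0, 0], "fingers": 60},
    {"linear": [0, 0, 0], "turn": [0, 0, 0], "fingers": 60}
  ]
}}

```text
clock: 1.75
eef_pos: [0.4278, 0.3418, 0.0828]
eef_rot: [[-0.368, -0.005, -0.93], [0.93, -0.003, -0.368], [-0.001, -1.0, 0.006]]
wrist_force: [-0.6, -0.5, 1.1]
opening: 0.0513
```

```bash
python3 - <<'E'
from h import *
np.set_printoptions(precision=4,suppress=True)
d=snap('wrist','w2');s=robot.get_state();print(s['eef_pos'],s['eef_rot'],s['wrist_force'],s['opening'])
E
```

```text
[0.4292 0.3425 0.0848] [[-0.368  -0.0019 -0.9298]
 [ 0.9298 -0.001  -0.368 ]
 [-0.0002 -1.      0.0021]] [-0.6012 -0.1274  0.2746] 0.050972344635797584
```

View pics/w2.png

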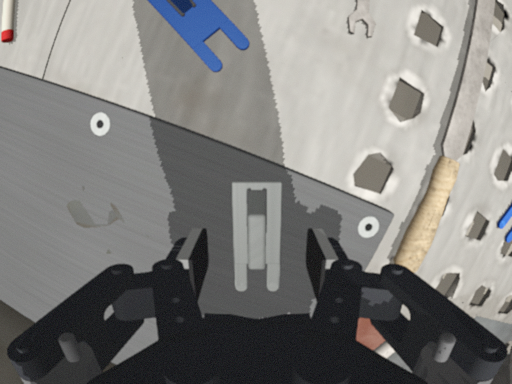

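Call:
{"name": "step_arm", "arguments": {
  "series": [
    {"linear": [0, 0, -28], "turn": [0, 0, 0], "fingers": 60},
    {"linear": [0, 0, -25], "turn": [0, 0, 0], "fingers": 60},
    {"linear": [0, 0, 0], "turn": [0, 0, 0], "fingers": 60}
  ]
}}

```text
clock: 2.17
eef_pos: [0.4299, 0.3423, 0.0325]
eef_rot: [[-0.367, -0.001, -0.93], [0.93, -0.0, -0.367], [0.0, -1.0, 0.001]]
wrist_force: [-0.5, 0.2, 0.0]
opening: 0.051
```

Call:
{"name": "step_arm", "arguments": {
  "series": [
    {"linear": [0, 0, 0], "turn": [0, 0, 0], "fingers": 0},
    {"linear": [0, 0, 0], "turn": [0, 0, 0], "fingers": 0},
    {"linear": [0, 0, 0], "turn": [0, 0, 0], "fingers": 0},
    {"linear": [0, 0, 0], "turn": [0, 0, 0], "fingers": 0},
    {"linear": [0, 0, 0], "turn": [0, 0, 0], "fingers": 0}
  ],
  "newtons": 60
}}

```text
clock: 2.8
eef_pos: [0.4317, 0.343, 0.034]
eef_rot: [[-0.367, 0.003, -0.93], [0.93, 0.002, -0.367], [0.001, -1.0, -0.003]]
wrist_force: [-0.0, 0.3, 6.6]
opening: 0.0093
```

```bash
python3 - <<'E'
from h import *
np.set_printoptions(precision=4,suppress=True)
d=snap('wrist','w3');s=robot.get_state();print(s['eef_pos'],s['eef_rot'],s['wrist_force'],s['opening'])
E
```

```text
[0.4317 0.343  0.034 ] [[-0.3669  0.0026 -0.9303]
 [ 0.9303  0.0021 -0.3669]
 [ 0.001  -1.     -0.0032]] [-1.0857  0.804   5.1152] 0.009058674239755078
```

View pics/w3.png

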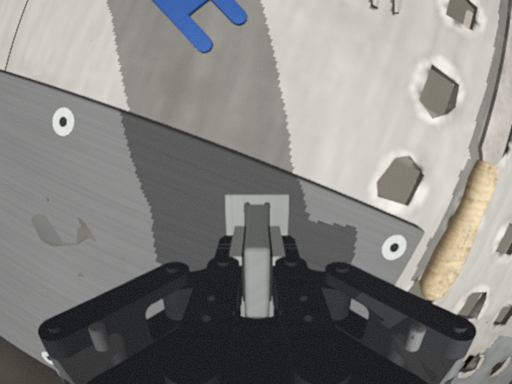

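```bash
python3 - <<'E'
from h import *
np.set_printoptions(precision=4,suppress=True)
d=load('w1')
for p in [(164,165),(37,121),(326,220),(164,217)]: print('washer/stain',p,onz(d,*p,.014))
for p in [(20,102),(150,138),(250,173),(338,209)]: print('edge',p,onz(d,*p,.014))
E
```

```text
washer/stain (164, 165) [0.4113 0.2052 0.014 ]
washer/stain (37, 121) [ 0.411  -0.0174  0.014 ]
washer/stain (326, 220) [0.4112 0.432  0.014 ]
washer/stain (164, 217) [0.4808 0.2234 0.014 ]
edge (20, 102) [ 0.3912 -0.064   0.014 ]
edge (150, 138) [0.3832 0.1768 0.014 ]
edge (250, 173) [0.3848 0.3146 0.014 ]
edge (338, 209) [0.3915 0.4415 0.014 ]
```

Call:
{"name": "step_arm", "arguments": {
  "series": [
    {"linear": [0, 0, 1], "turn": [0, 0, 0], "fingers": 0},
    {"linear": [0, 0, 0], "turn": [0, 0, 0], "fingers": 0}
  ]
}}

```text
clock: 3.1
eef_pos: [0.4309, 0.3424, 0.034]
eef_rot: [[-0.367, 0.001, -0.93], [0.93, 0.001, -0.367], [0.0, -1.0, -0.001]]
wrist_force: [0.2, -0.1, 5.5]
opening: 0.0093
```

Call:
{"name": "step_arm", "arguments": {
  "series": [
    {"linear": [0, -15, 1], "turn": [0, 0, -5.4], "fingers": 0},
    {"linear": [0, -15, 0], "turn": [0, 0, -5.4], "fingers": 0},
    {"linear": [0, -20, 0], "turn": [0, 0, -5.4], "fingers": 0},
    {"linear": [0, -20, 0], "turn": [0, 0, -5.4], "fingers": 0},
    {"linear": [0, 0, 0], "turn": [0, 0, 0], "fingers": 0}
  ]
}}

```text
clock: 3.72
eef_pos: [0.4301, 0.2709, 0.0342]
eef_rot: [[0.003, -0.001, -1.0], [1.0, -0.001, 0.003], [-0.001, -1.0, 0.001]]
wrist_force: [-0.1, -0.2, -0.8]
opening: 0.0091
```

```bash
python3 - <<'E'
from h import *
np.set_printoptions(precision=4,suppress=True)
d=snap('wrist','w4');snap('scene','sc4');snap('side','si4');s=robot.get_state();print(s['eef_pos'],s['eef_rot'],s['wrist_force'],s['opening'])
E
```

```text
[0.4303 0.2724 0.0342] [[ 0.0003 -0.0004 -1.    ]
 [ 1.      0.0001  0.0003]
 [ 0.0001 -1.      0.0004]] [ 0.1613  0.6289 -0.929 ] 0.008917255890622202
```

View pics/w4.png

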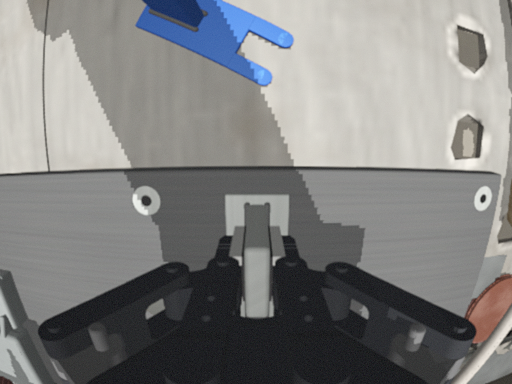

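View pics/si4.png

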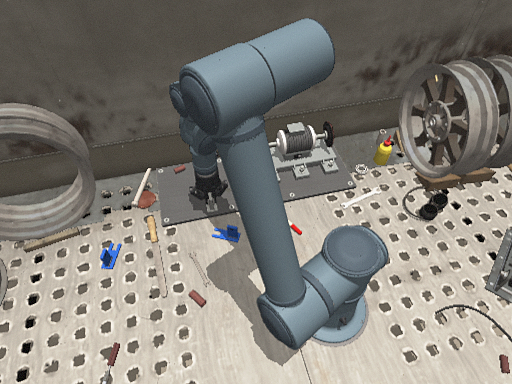

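View pics/sc4.png

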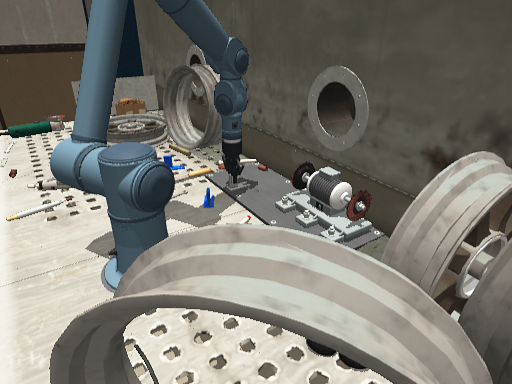

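Call:
{"name": "step_arm", "arguments": {
  "series": [
    {"linear": [-14, -15, -0.5], "turn": [0, 0, 0], "fingers": 0},
    {"linear": [-14, -20, 0], "turn": [0, 0, 0], "fingers": 0},
    {"linear": [-14, -20, 0], "turn": [0, 0, 0], "fingers": 0},
    {"linear": [0, -15, 0], "turn": [0, 0, 0], "fingers": 0},
    {"linear": [0, 0, 0], "turn": [0, 0, 0], "fingers": 0}
  ]
}}

```text
clock: 4.5
eef_pos: [0.3886, 0.2017, 0.034]
eef_rot: [[0.002, 0.0, -1.0], [1.0, -0.0, 0.002], [-0.0, -1.0, -0.0]]
wrist_force: [-0.4, 0.0, 1.8]
opening: 0.0095
```

Call:
{"name": "step_arm", "arguments": {
  "series": [
    {"linear": [0, -20, 0], "turn": [0, 0, 0], "fingers": 0},
    {"linear": [0, -20, 0], "turn": [0, 0, 0], "fingers": 0},
    {"linear": [0, -20, 0], "turn": [0, 0, 0], "fingers": 0},
    {"linear": [0, -20, 0], "turn": [0, 0, 0], "fingers": 0},
    {"linear": [0, 0, 0], "turn": [0, 0, 0], "fingers": 0}
  ]
}}

```text
clock: 5.12
eef_pos: [0.3895, 0.1217, 0.034]
eef_rot: [[0.003, 0.001, -1.0], [1.0, -0.0, 0.003], [-0.0, -1.0, -0.001]]
wrist_force: [-0.7, -1.3, 1.5]
opening: 0.0094
```

```bash
python3 - <<'E'
from h import *
np.set_printoptions(precision=4,suppress=True)
d=snap('wrist','w5');snap('scene','sc5');snap('side','si5');s=robot.get_state();print(s['eef_pos'],s['eef_rot'],s['wrist_force'],s['opening'])
a=cv2.imread('pics/si5.png')[100:230,180:400]; b=cv2.imread('pics/sc5.png')[150:260,220:400]
cv2.imwrite('pics/c5.png',cv2.resize(a,None,fx=3.6,fy=3.6,interpolation=3));cv2.imwrite('pics/c6.png',cv2.resize(b,None,fx=4.4,fy=4.4,interpolation=3))
E
```

```text
[0.3893 0.1226 0.034 ] [[ 0.001   0.001  -1.    ]
 [ 1.     -0.0001  0.001 ]
 [-0.0001 -1.     -0.001 ]] [ 0.5013 -1.4541  2.5498] 0.009266437605761419
```

View pics/w5.png

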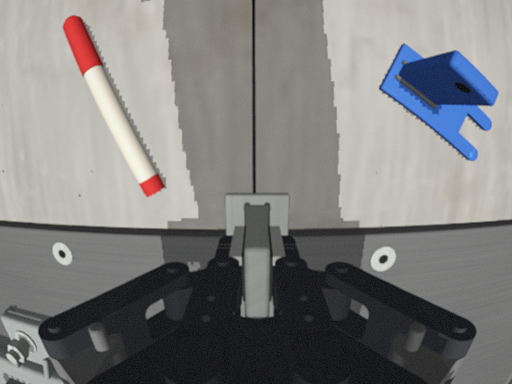

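View pics/c5.png

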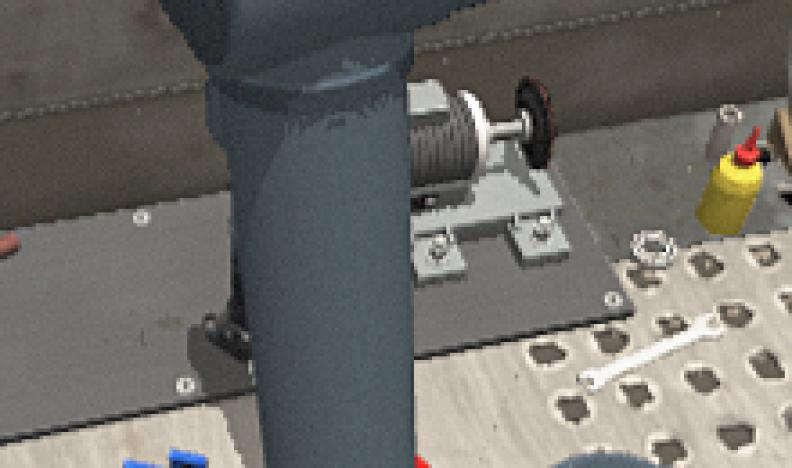

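View pics/c6.png

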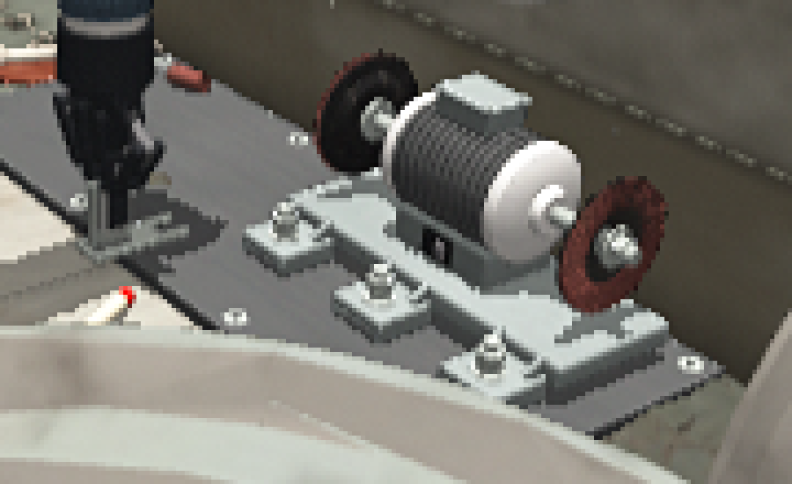

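```bash
python3 - <<'E'
from h import *
a=cv2.imread('pics/w5.png')[290:384,0:100]; b=cv2.imread('pics/sc5.png')[185:250,230:350]
cv2.imwrite('pics/c7.png',cv2.resize(a,None,fx=6,fy=6,interpolation=3));cv2.imwrite('pics/c8.png',cv2.resize(b,None,fx=6.6,fy=6.6,interpolation=3))
E
```

```text
(no output)
```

View pics/c7.png

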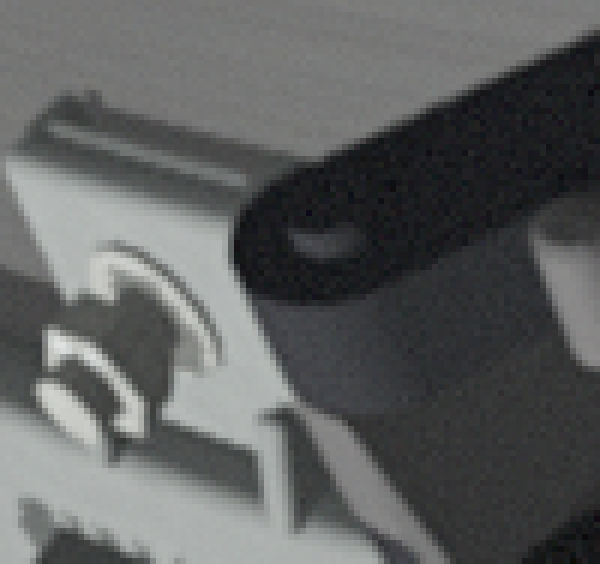

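View pics/c8.png

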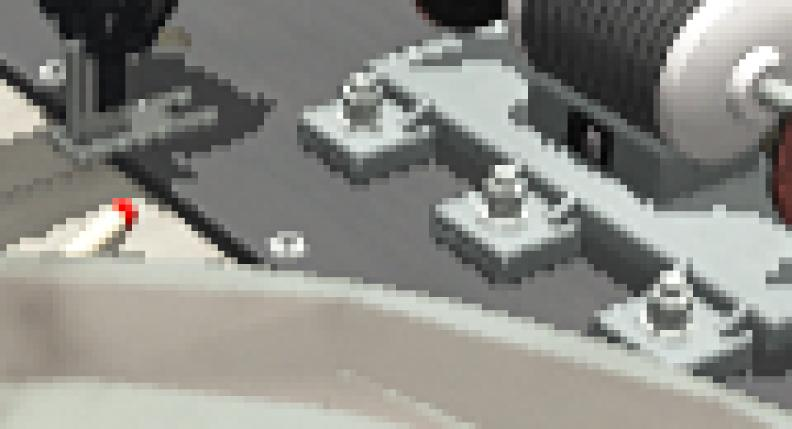

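```bash
python3 - <<'E'
from h import *
np.set_printoptions(precision=4,suppress=True)
d=load('w5');f=lambda x,y,z:onz(d,x/6,y/6+290,z)
print('stud top w5',f(66,413,.060),'lug front top L corner-R',f(8,160,.034),f(235,215,.034),'washerdisc',f(165,310,.036))
d=load('sc5');g=lambda x,y,z:onz(d,x/6.6+230,y/6.6+185,z)
print('tips',g(217,113,.019),g(189,93,.019),'expected x',.3893+.07,.1226-.013,.1226+.013)
print('studs',g(363,79,.06),g(506,170,.06),g(675,273,.06))
print('lug near(-y) front corner',[g(*p,.034) for p in [(300,117),(360,162),(435,212),(502,258)]])
d=load('si5');k=lambda x,y,z:onz(d,x/3.6+180,y/3.6+100,z)
print('side studs',k(438,241,.06),k(543,225,.06), 'bearing',k(654,250,.0),'spanner',k(590,382,0),k(715,322,0))
for p in [(.459,.1096,.019),(.495,.034,.06)]: print(proj(load('sc5'),p))
E
```

```text
stud top w5 [ 0.4949 -0.0809  0.06  ] lug front top L corner-R [ 0.4735 -0.1037  0.034 ] [ 0.4707 -0.0526  0.034 ] washerdisc [ 0.4934 -0.0771  0.036 ]
tips [0.4533 0.1002 0.019 ] [0.4534 0.1276 0.019 ] expected x 0.4593 0.1096 0.1356
studs [0.4945 0.0274 0.06  ] [ 0.4944 -0.0856  0.06  ] [ 0.497  -0.1977  0.06  ]
lug near(-y) front corner [array([0.4716, 0.05  , 0.034 ]), array([ 0.4689, -0.0053,  0.034 ]), array([ 0.4695, -0.0646,  0.034 ]), array([ 0.4692, -0.1149,  0.034 ])]
side studs [ 0.4947 -0.0786  0.06  ] [ 0.4896 -0.1916  0.06  ] bearing [ 0.4764 -0.3255  0.    ] spanner [ 0.3275 -0.1875  0.    ] [ 0.3679 -0.3437  0.    ]
[262.7122 200.6686]
[283.9536 196.1895]
```

Call:
{"name": "step_arm", "arguments": {
  "series": [
    {"linear": [-3, -45, 0], "turn": [0, 0, 0], "fingers": 0},
    {"linear": [0, -50, 0], "turn": [0, 0, 0], "fingers": 0},
    {"linear": [0, -50, 0], "turn": [0, 0, 0], "fingers": 0},
    {"linear": [0, -58, 0], "turn": [0, 0, 0], "fingers": 0},
    {"linear": [0, 0, 0], "turn": [0, 0, 0], "fingers": 0}
  ]
}}

```text
clock: 5.9
eef_pos: [0.3865, -0.0839, 0.0339]
eef_rot: [[0.008, 0.001, -1.0], [1.0, -0.001, 0.008], [-0.001, -1.0, -0.001]]
wrist_force: [0.2, 0.7, -1.8]
opening: 0.0092
```

```bash
python3 - <<'E'
from h import *
np.set_printoptions(precision=4,suppress=True)
d=snap('wrist','w6');snap('scene','sc6');snap('side','si6');s=robot.get_state();print(s['eef_pos'],s['eef_rot'],s['wrist_force'],s['opening'])
b=cv2.imread('pics/sc6.png')[185:250,230:350]
cv2.imwrite('pics/c8.png',cv2.resize(b,None,fx=6.6,fy=6.6,interpolation=3))
a=cv2.imread('pics/si6.png')[100:230,180:400]
cv2.imwrite('pics/c5.png',cv2.resize(a,None,fx=3.6,fy=3.6,interpolation=3))
E
```

```text
[ 0.3849 -0.0798  0.0334] [[ 0.0006 -0.0013 -1.    ]
 [ 1.      0.0013  0.0006]
 [ 0.0013 -1.      0.0013]] [-1.1489  0.4703  0.0822] 0.009213496631196668
```

View pics/w6.png

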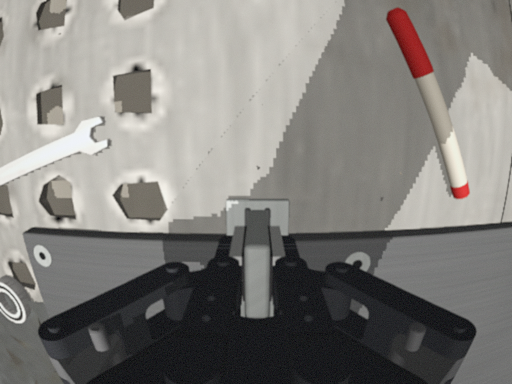

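View pics/c8.png

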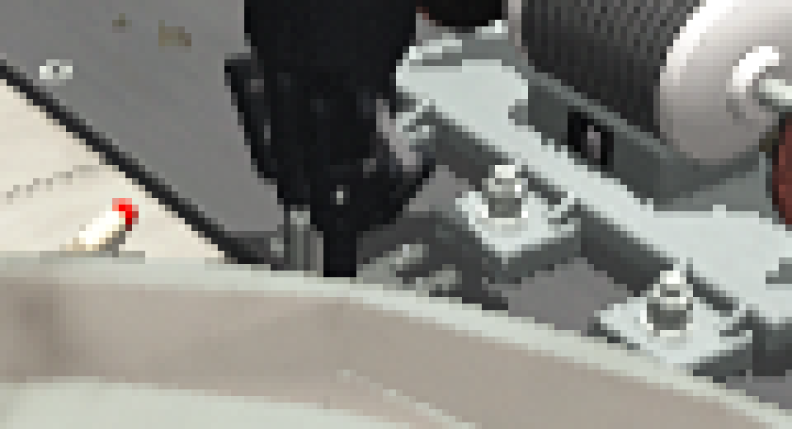

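View pics/c5.png

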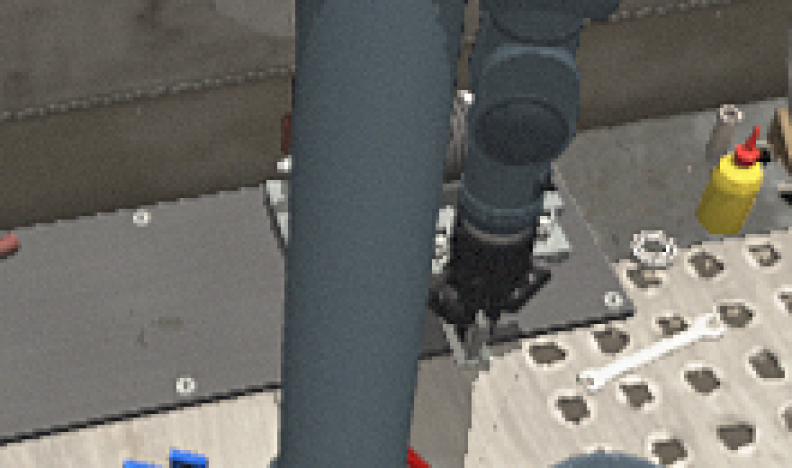

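```bash
python3 - <<'E'
from h import *
np.set_printoptions(precision=4,suppress=True)
d=load('sc6')
im=cv2.imread('pics/sc6.png')[200:240,280:325]
im=cv2.resize(im,None,fx=16,fy=14,interpolation=3)
def mark(p,c):
    u,v=proj(d,p); print(p,u,v); cv2.circle(im,(int((u-280+.5)*16),int((v-200+.5)*14)),4,c,-1)
x,y=.3849,-.0798
for p in [(x+.07,y-.013,.019),(x+.07,y+.013,.019),(x+.044,y,.019)]: mark(p,(0,0,255))
mark((.495,-.0805,.060),(0,255,0))
mark((.473,-.0805,.034),(255,0,0))
cv2.imwrite('pics/c9.png',im)
E
```

```text
(0.4549, -0.0928, 0.019) 297.6918192461136 226.31160558725708
(0.4549, -0.0668, 0.019) 292.54568751796705 222.67956203247164
(0.4289, -0.0798, 0.019) 288.67448010658825 226.85081022388277
(0.495, -0.0805, 0.06) 305.7598116529384 210.04044668972932
(0.473, -0.0805, 0.034) 299.91835266219516 218.95489363386918
```

View pics/c9.png

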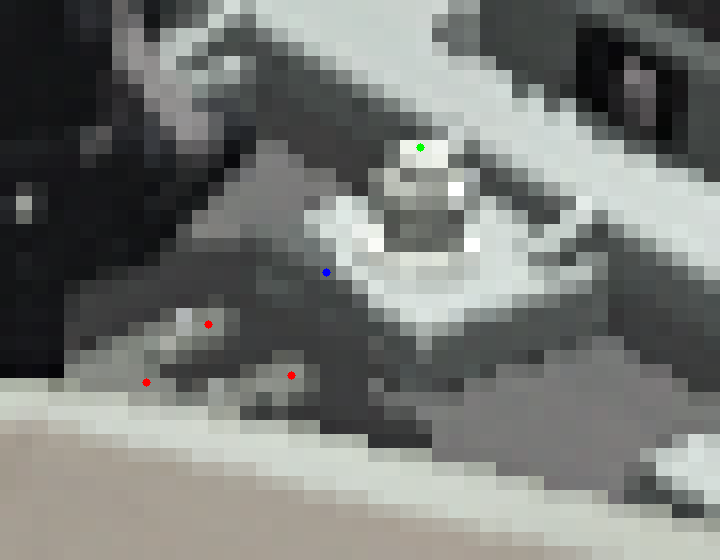

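Call:
{"name": "step_arm", "arguments": {
  "series": [
    {"linear": [6, 0, 0], "turn": [0, 0, 0], "fingers": 0},
    {"linear": [6, 0, 0], "turn": [0, 0, 0], "fingers": 0},
    {"linear": [4, 0, 0], "turn": [0, 0, 0], "fingers": 0},
    {"linear": [3, 0, 0], "turn": [0, 0, 0], "fingers": 0},
    {"linear": [2, 0, 0], "turn": [0, 0, 0], "fingers": 0}
  ]
}}

```text
clock: 6.68
eef_pos: [0.4035, -0.0791, 0.0343]
eef_rot: [[-0.002, -0.006, -1.0], [1.0, -0.001, -0.002], [-0.001, -1.0, 0.006]]
wrist_force: [-10.6, 0.3, 21.3]
opening: 0.0091
```

Call:
{"name": "step_arm", "arguments": {
  "series": [
    {"linear": [0, 0, 0], "turn": [0, 0, 0], "fingers": 0}
  ]
}}

```text
clock: 6.8
eef_pos: [0.4036, -0.0791, 0.0343]
eef_rot: [[-0.002, -0.006, -1.0], [1.0, -0.001, -0.002], [-0.001, -1.0, 0.006]]
wrist_force: [-9.8, -0.3, 19.0]
opening: 0.0096
```

Call:
{"name": "step_arm", "arguments": {
  "series": [
    {"linear": [-3, 0, 0], "turn": [0, 0, 0], "fingers": 0},
    {"linear": [-3, 0, 0], "turn": [0, 0, 0], "fingers": 0},
    {"linear": [0, 0, 0], "turn": [0, 0, 0], "fingers": 0}
  ]
}}

```text
clock: 7.18
eef_pos: [0.4016, -0.0795, 0.0344]
eef_rot: [[-0.001, 0.002, -1.0], [1.0, 0.001, -0.001], [0.001, -1.0, -0.002]]
wrist_force: [-0.0, 1.5, 6.7]
opening: 0.0095
```

```bash
python3 - <<'E'
from h import *
np.set_printoptions(precision=4,suppress=True)
d=snap('wrist','w7');snap('scene','sc7');snap('side','si7');s=robot.get_state();print(s['eef_pos'],s['eef_rot'],s['wrist_force'],s['moment'],s['opening'])
b=cv2.imread('pics/sc7.png')[190:250,260:340]
cv2.imwrite('pics/c10.png',cv2.resize(b,None,fx=10,fy=10,interpolation=3))
a=cv2.imread('pics/si7.png')[140:210,280:380]
cv2.imwrite('pics/c11.png',cv2.resize(a,None,fx=8,fy=8,interpolation=3))
E
```

```text
[ 0.4016 -0.0795  0.0344] [[-0.0008  0.002  -1.    ]
 [ 1.      0.0015 -0.0008]
 [ 0.0015 -1.     -0.002 ]] [0.2027 2.074  7.0674] [ 0.4624 -0.1067 -0.0204] 0.009235834600086232
```

View pics/c10.png

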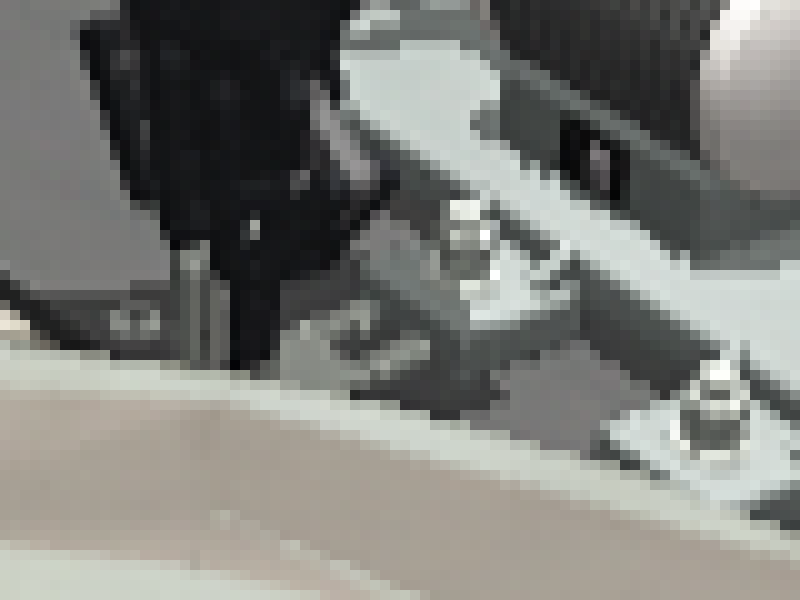

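View pics/c11.png

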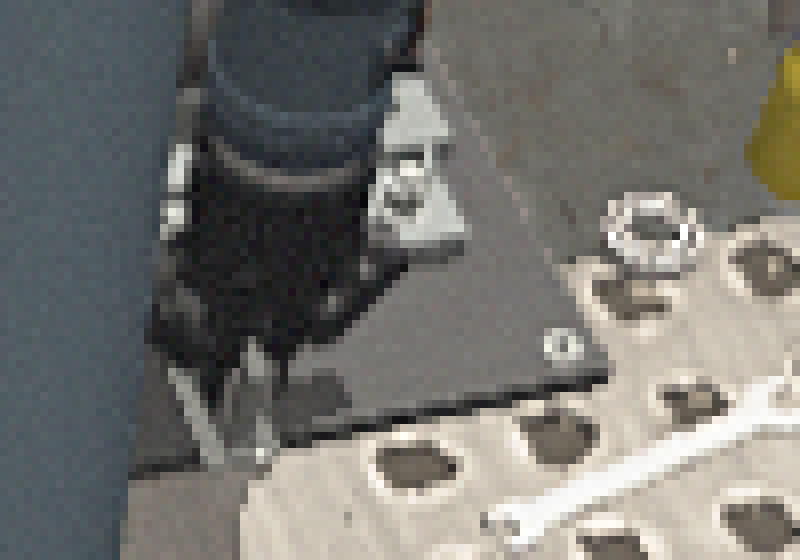

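View pics/w7.png

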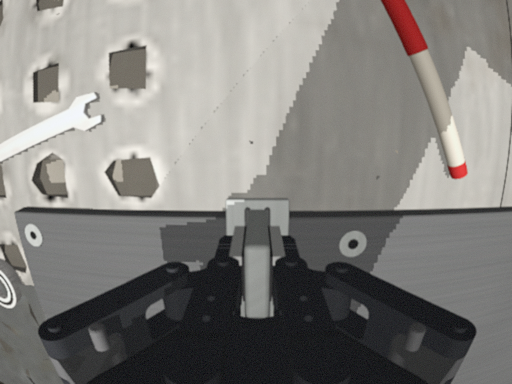

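```bash
python3 - <<'E'
from h import *
np.set_printoptions(precision=4,suppress=True)
d=load('sc7')
x0,y0,S=278,205,18
im=cv2.imread('pics/sc7.png')[y0:y0+30,x0:x0+44]
im=cv2.resize(im,None,fx=S,fy=S,interpolation=0)
def P(p):
    u,v=proj(d,p); return (int((u-x0+.5)*S),int((v-y0+.5)*S))
def line(ps,c):
    for a,b in zip(ps,ps[1:]): cv2.line(im,P(a),P(b),c,1)
x,y=.4016,-.0795
z=.019
line([(x-.022,y-.018,z),(x+.06,y-.018,z),(x+.07,y-.013,z),(x+.06,y-.008,z),(x+.044,y-.008,z),(x+.044,y+.008,z),(x+.06,y+.008,z),(x+.07,y+.013,z),(x+.06,y+.018,z),(x-.022,y+.018,z)],(0,0,255))
for sy,c in [(-.0805,(0,255,0)),(-.086,(255,0,0))]:
    line([(.473,sy+.0275,.034),(.473,sy-.0275,.034),(.473,sy-.0275,.014),(.473,sy+.0275,.014),(.473,sy+.0275,.034)],c)
    line([(.495,sy,.034),(.495,sy,.060)],c)
cv2.imwrite('pics/c12.png',im)
E
```

```text
(no output)
```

View pics/c12.png

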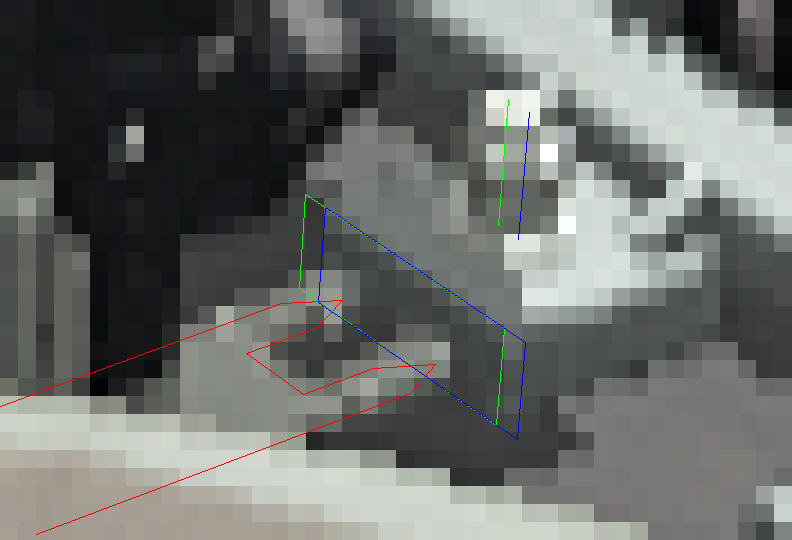

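Call:
{"name": "step_arm", "arguments": {
  "series": [
    {"linear": [-3, 0, 0], "turn": [0, 0, 0], "fingers": 0},
    {"linear": [0, 0, 0], "turn": [0, 0, 0], "fingers": 30},
    {"linear": [0, 0, 0], "turn": [0, 0, 0], "fingers": 30},
    {"linear": [0, 0, 0], "turn": [0, 0, 0], "fingers": 30}
  ]
}}

```text
clock: 7.82
eef_pos: [0.397, -0.0807, 0.0335]
eef_rot: [[0.001, -0.001, -1.0], [1.0, 0.0, 0.001], [0.0, -1.0, 0.001]]
wrist_force: [-0.5, -0.2, -0.2]
opening: 0.0259
```

```bash
python3 - <<'E'
from h import *
np.set_printoptions(precision=4,suppress=True)
d=snap('wrist','w8');snap('scene','sc8');s=robot.get_state();print(s['eef_pos'],s['eef_rot'],s['wrist_force'],s['moment'],s['opening'])
b=cv2.imread('pics/sc8.png')[190:250,260:340]
cv2.imwrite('pics/c13.png',cv2.resize(b,None,fx=10,fy=10,interpolation=3))
E
```

```text
[ 0.3972 -0.0809  0.0336] [[ 0.0016 -0.0006 -1.    ]
 [ 1.      0.0003  0.0016]
 [ 0.0003 -1.      0.0006]] [0.0236 0.5623 0.2111] [ 0.0081 -0.0279  0.0473] 0.025678412639253367
```

View pics/c13.png

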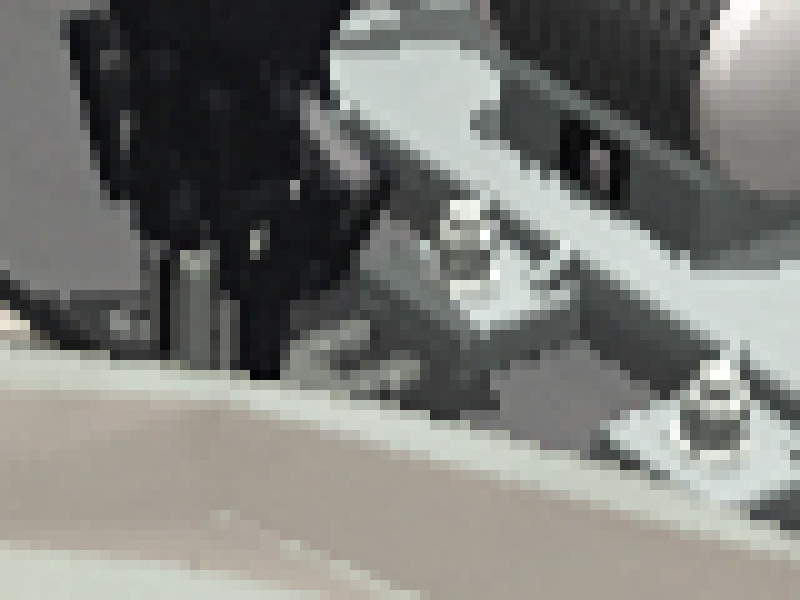

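View pics/w8.png

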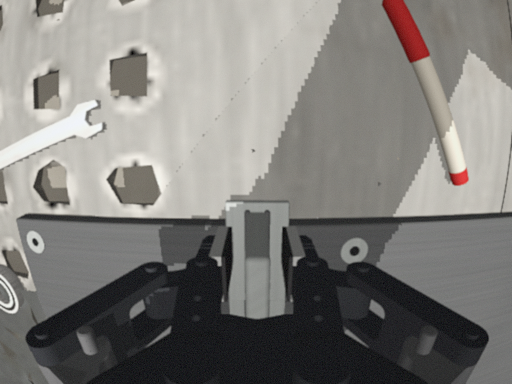

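```bash
python3 - <<'E'
from h import *
np.set_printoptions(precision=4,suppress=True)
d=load('w8')
for p in [(227,202),(288,202),(258,202)]: print(onz(d,*p,.019))
print('tab rear top',onz(d,258,265,.076),'base',onz(d,258,210,.019))
d=load('w3');print('at first grip: heel',onz(d,257,195,.019)-d['eef_pos'])
d=load('w8');print('edge',[onz(d,u,217,.014) for u in (100,150,350)])
E
```

```text
[ 0.3778 -0.0976  0.019 ]
[ 0.3778 -0.064   0.019 ]
[ 0.3778 -0.0805  0.019 ]
tab rear top [ 0.3854 -0.0808  0.076 ] base [ 0.3824 -0.0805  0.019 ]
at first grip: heel [-0.0216 -0.0084 -0.015 ]
edge [array([ 0.3898, -0.1813,  0.014 ]), array([ 0.3889, -0.1456,  0.014 ]), array([ 0.3889, -0.0256,  0.014 ])]
```

Call:
{"name": "step_arm", "arguments": {
  "series": [
    {"linear": [0, 0, 0], "turn": [0, 0, 0], "fingers": 0},
    {"linear": [0, 0, 0], "turn": [0, 0, 0], "fingers": 0},
    {"linear": [0, 0, 0], "turn": [0, 0, 0], "fingers": 0},
    {"linear": [0, 0, 0], "turn": [0, 0, 0], "fingers": 0}
  ],
  "newtons": 100
}}

```text
clock: 8.43
eef_pos: [0.3975, -0.081, 0.0339]
eef_rot: [[0.002, 0.0, -1.0], [1.0, -0.0, 0.002], [-0.0, -1.0, -0.0]]
wrist_force: [-0.6, -0.0, 2.8]
opening: 0.0088
```

Call:
{"name": "step_arm", "arguments": {
  "series": [
    {"linear": [3, 0, 0], "turn": [0, 0, 0], "fingers": 0},
    {"linear": [3, 0, 0], "turn": [0, 0, 0], "fingers": 0},
    {"linear": [2, 0, 0], "turn": [0, 0, 0], "fingers": 0}
  ]
}}

```text
clock: 8.8
eef_pos: [0.4054, -0.081, 0.0339]
eef_rot: [[0.002, -0.0, -1.0], [1.0, -0.0, 0.002], [-0.0, -1.0, 0.0]]
wrist_force: [-2.9, 1.3, 5.8]
opening: 0.0089
```

Call:
{"name": "step_arm", "arguments": {
  "series": [
    {"linear": [1, 0, 0], "turn": [0, 0, 0], "fingers": 0},
    {"linear": [1, 0, 0], "turn": [0, 0, 0], "fingers": 0}
  ]
}}

```text
clock: 9.05
eef_pos: [0.4073, -0.0809, 0.0339]
eef_rot: [[0.001, -0.0, -1.0], [1.0, -0.0, 0.001], [-0.0, -1.0, 0.0]]
wrist_force: [-3.3, 0.3, 6.0]
opening: 0.0086
```

Call:
{"name": "step_arm", "arguments": {
  "series": [
    {"linear": [1, 0, 0.2], "turn": [0, 0, 0], "fingers": 0},
    {"linear": [1, 0, 0], "turn": [0, 0, 0], "fingers": 0}
  ]
}}

```text
clock: 9.3
eef_pos: [0.4094, -0.0809, 0.0339]
eef_rot: [[0.001, -0.0, -1.0], [1.0, 0.0, 0.001], [0.0, -1.0, 0.0]]
wrist_force: [-1.1, -0.4, 1.9]
opening: 0.0089
```

Call:
{"name": "step_arm", "arguments": {
  "series": [
    {"linear": [1, 0, 0], "turn": [0, 0, 0], "fingers": 0},
    {"linear": [0, 0, 0], "turn": [0, 0, 0], "fingers": 0}
  ]
}}

```text
clock: 9.55
eef_pos: [0.4107, -0.0809, 0.0339]
eef_rot: [[0.001, 0.0, -1.0], [1.0, 0.0, 0.001], [0.0, -1.0, -0.0]]
wrist_force: [0.1, -0.7, 0.7]
opening: 0.009
```

Call:
{"name": "step_arm", "arguments": {
  "series": [
    {"linear": [1, 0, 0], "turn": [0, 0, 0], "fingers": 0},
    {"linear": [0, 0, 0], "turn": [0, 0, 0], "fingers": 0}
  ]
}}

```text
clock: 9.8
eef_pos: [0.4116, -0.0809, 0.0339]
eef_rot: [[0.001, 0.0, -1.0], [1.0, 0.0, 0.001], [0.0, -1.0, -0.0]]
wrist_force: [0.5, -0.5, 0.4]
opening: 0.0088
```

Inside the mouth freely. Continue in 1 mm steps.

Call:
{"name": "step_arm", "arguments": {
  "series": [
    {"linear": [1, 0, 0], "turn": [0, 0, 0], "fingers": 0},
    {"linear": [0, 0, 0], "turn": [0, 0, 0], "fingers": 0}
  ]
}}

```text
clock: 10.05
eef_pos: [0.4125, -0.0809, 0.0339]
eef_rot: [[0.001, 0.0, -1.0], [1.0, 0.0, 0.001], [0.0, -1.0, -0.0]]
wrist_force: [-0.7, -0.2, -1.1]
opening: 0.0089
```

Call:
{"name": "step_arm", "arguments": {
  "series": [
    {"linear": [1, 0, 0], "turn": [0, 0, 0], "fingers": 0},
    {"linear": [0, 0, 0], "turn": [0, 0, 0], "fingers": 0}
  ]
}}

```text
clock: 10.3
eef_pos: [0.4134, -0.0809, 0.0339]
eef_rot: [[0.001, -0.0, -1.0], [1.0, 0.0, 0.001], [0.0, -1.0, 0.0]]
wrist_force: [0.0, -0.4, -1.2]
opening: 0.0089
```

Call:
{"name": "step_arm", "arguments": {
  "series": [
    {"linear": [1, 0, 0], "turn": [0, 0, 0], "fingers": 0},
    {"linear": [0, 0, 0], "turn": [0, 0, 0], "fingers": 0}
  ]
}}

```text
clock: 10.55
eef_pos: [0.4139, -0.0808, 0.034]
eef_rot: [[0.002, -0.001, -1.0], [1.0, 0.0, 0.002], [0.0, -1.0, 0.001]]
wrist_force: [-3.0, -0.3, 0.5]
opening: 0.009
```

Contact at TCP x ≈ 0.4138. Now determine whether it yields.

Call:
{"name": "step_arm", "arguments": {
  "series": [
    {"linear": [0.8, 0, 0], "turn": [0, 0, 0], "fingers": 0},
    {"linear": [0, 0, 0], "turn": [0, 0, 0], "fingers": 0}
  ]
}}

```text
clock: 10.8
eef_pos: [0.4146, -0.0808, 0.0339]
eef_rot: [[0.001, -0.001, -1.0], [1.0, 0.0, 0.001], [0.0, -1.0, 0.001]]
wrist_force: [-4.5, -0.4, 1.7]
opening: 0.0087
```

Call:
{"name": "step_arm", "arguments": {
  "series": [
    {"linear": [0.7, 0, 0], "turn": [0, 0, 0], "fingers": 0},
    {"linear": [0, 0, 0], "turn": [0, 0, 0], "fingers": 0}
  ]
}}

```text
clock: 11.05
eef_pos: [0.4158, -0.0808, 0.0339]
eef_rot: [[0.001, -0.0, -1.0], [1.0, 0.0, 0.001], [0.0, -1.0, 0.0]]
wrist_force: [-3.3, 0.1, 1.8]
opening: 0.0087
```

Call:
{"name": "step_arm", "arguments": {
  "series": [
    {"linear": [1, 0, 0], "turn": [0, 0, 0], "fingers": 0},
    {"linear": [0, 0, 0], "turn": [0, 0, 0], "fingers": 0}
  ]
}}

```text
clock: 11.3
eef_pos: [0.417, -0.0809, 0.0339]
eef_rot: [[0.001, 0.0, -1.0], [1.0, 0.0, 0.001], [0.0, -1.0, -0.0]]
wrist_force: [-4.0, 0.3, 0.3]
opening: 0.0088
```

Call:
{"name": "step_arm", "arguments": {
  "series": [
    {"linear": [1, 0, 0], "turn": [0, 0, 0], "fingers": 0},
    {"linear": [0, 0, 0], "turn": [0, 0, 0], "fingers": 0}
  ]
}}

```text
clock: 11.55
eef_pos: [0.4186, -0.081, 0.0339]
eef_rot: [[0.001, 0.001, -1.0], [1.0, 0.0, 0.001], [0.0, -1.0, -0.001]]
wrist_force: [-1.1, -1.1, -3.1]
opening: 0.0091
```

Call:
{"name": "step_arm", "arguments": {
  "series": [
    {"linear": [1, 0, 0], "turn": [0, 0, 0], "fingers": 0},
    {"linear": [0, 0, 0], "turn": [0, 0, 0], "fingers": 0}
  ]
}}

```text
clock: 11.8
eef_pos: [0.4194, -0.081, 0.034]
eef_rot: [[0.001, 0.001, -1.0], [1.0, 0.0, 0.001], [0.0, -1.0, -0.001]]
wrist_force: [0.1, 0.1, -4.1]
opening: 0.0086
```

Call:
{"name": "step_arm", "arguments": {
  "series": [
    {"linear": [1.5, 0, 0], "turn": [0, 0, 0], "fingers": 0},
    {"linear": [0, 0, 0], "turn": [0, 0, 0], "fingers": 0}
  ]
}}

```text
clock: 12.05
eef_pos: [0.4207, -0.0809, 0.034]
eef_rot: [[0.001, 0.0, -1.0], [1.0, 0.0, 0.001], [0.0, -1.0, -0.0]]
wrist_force: [0.1, -0.8, -3.1]
opening: 0.009
```

Call:
{"name": "step_arm", "arguments": {
  "series": [
    {"linear": [1.5, 0, 0], "turn": [0, 0, 0], "fingers": 0},
    {"linear": [0, 0, 0], "turn": [0, 0, 0], "fingers": 0}
  ]
}}

```text
clock: 12.3
eef_pos: [0.4221, -0.0809, 0.034]
eef_rot: [[0.001, 0.0, -1.0], [1.0, 0.0, 0.001], [0.0, -1.0, -0.0]]
wrist_force: [-1.2, 0.2, -2.8]
opening: 0.0091
```

Call:
{"name": "step_arm", "arguments": {
  "series": [
    {"linear": [1.5, 0, 0], "turn": [0, 0, 0], "fingers": 0},
    {"linear": [0, 0, 0], "turn": [0, 0, 0], "fingers": 0}
  ]
}}

```text
clock: 12.55
eef_pos: [0.4236, -0.0809, 0.034]
eef_rot: [[0.001, 0.0, -1.0], [1.0, 0.0, 0.001], [0.0, -1.0, -0.0]]
wrist_force: [-1.1, -0.5, -2.5]
opening: 0.009
```

Call:
{"name": "step_arm", "arguments": {
  "series": [
    {"linear": [1.5, 0, 0], "turn": [0, 0, 0], "fingers": 0},
    {"linear": [0, 0, 0], "turn": [0, 0, 0], "fingers": 0}
  ]
}}

```text
clock: 12.8
eef_pos: [0.4251, -0.0809, 0.034]
eef_rot: [[0.001, 0.0, -1.0], [1.0, 0.0, 0.001], [0.0, -1.0, -0.0]]
wrist_force: [-1.7, 0.7, -3.2]
opening: 0.0087
```

Call:
{"name": "step_arm", "arguments": {
  "series": [
    {"linear": [2, 0, -0.2], "turn": [0, 0, 0], "fingers": 0},
    {"linear": [2, 0, 0], "turn": [0, 0, 0], "fingers": 0}
  ]
}}

```text
clock: 13.05
eef_pos: [0.429, -0.081, 0.0339]
eef_rot: [[0.002, 0.0, -1.0], [1.0, 0.0, 0.002], [0.0, -1.0, -0.0]]
wrist_force: [-1.9, 0.6, 0.3]
opening: 0.009
```

Call:
{"name": "step_arm", "arguments": {
  "series": [
    {"linear": [2, 0, 0], "turn": [0, 0, 0], "fingers": 0},
    {"linear": [1, 0, 0], "turn": [0, 0, 0], "fingers": 0}
  ]
}}

```text
clock: 13.3
eef_pos: [0.4321, -0.081, 0.0339]
eef_rot: [[0.001, 0.0, -1.0], [1.0, -0.0, 0.001], [-0.0, -1.0, -0.0]]
wrist_force: [-2.8, 1.0, 2.0]
opening: 0.0089
```

Call:
{"name": "step_arm", "arguments": {
  "series": [
    {"linear": [2, 0, 0], "turn": [0, 0, 0], "fingers": 0},
    {"linear": [1, 0, 0], "turn": [0, 0, 0], "fingers": 0}
  ]
}}

```text
clock: 13.55
eef_pos: [0.4351, -0.0809, 0.0339]
eef_rot: [[0.001, 0.0, -1.0], [1.0, -0.0, 0.001], [-0.0, -1.0, -0.0]]
wrist_force: [-3.4, -0.1, 2.4]
opening: 0.009
```

Call:
{"name": "step_arm", "arguments": {
  "series": [
    {"linear": [1, 0, 0], "turn": [0, 0, 0], "fingers": 0},
    {"linear": [1, 0, 0], "turn": [0, 0, 0], "fingers": 0}
  ]
}}

```text
clock: 13.8
eef_pos: [0.4369, -0.081, 0.0339]
eef_rot: [[0.002, -0.0, -1.0], [1.0, -0.0, 0.002], [-0.0, -1.0, 0.0]]
wrist_force: [-4.7, -0.8, 4.0]
opening: 0.0087
```

Call:
{"name": "step_arm", "arguments": {
  "series": [
    {"linear": [1, 0, 0.2], "turn": [0, 0, 0], "fingers": 0},
    {"linear": [1, 0, 0], "turn": [0, 0, 0], "fingers": 0}
  ]
}}

```text
clock: 14.05
eef_pos: [0.439, -0.0809, 0.0339]
eef_rot: [[0.001, -0.0, -1.0], [1.0, 0.0, 0.001], [0.0, -1.0, 0.0]]
wrist_force: [-2.1, 0.3, 0.5]
opening: 0.0092
```

Call:
{"name": "step_arm", "arguments": {
  "series": [
    {"linear": [1, 0, 0], "turn": [0, 0, 0], "fingers": 0},
    {"linear": [0, 0, 0], "turn": [0, 0, 0], "fingers": 0}
  ]
}}

```text
clock: 14.3
eef_pos: [0.4401, -0.0809, 0.0339]
eef_rot: [[0.001, 0.0, -1.0], [1.0, 0.0, 0.001], [0.0, -1.0, -0.0]]
wrist_force: [-1.6, 0.6, -0.7]
opening: 0.009
```

Call:
{"name": "step_arm", "arguments": {
  "series": [
    {"linear": [1, 0, 0], "turn": [0, 0, 0], "fingers": 0},
    {"linear": [0, 0, 0], "turn": [0, 0, 0], "fingers": 0}
  ]
}}

```text
clock: 14.55
eef_pos: [0.441, -0.0809, 0.034]
eef_rot: [[0.001, 0.0, -1.0], [1.0, 0.0, 0.001], [0.0, -1.0, -0.0]]
wrist_force: [-2.0, 0.6, -0.8]
opening: 0.0088
```

Call:
{"name": "step_arm", "arguments": {
  "series": [
    {"linear": [1, 0, 0], "turn": [0, 0, 0], "fingers": 0},
    {"linear": [0, 0, 0], "turn": [0, 0, 0], "fingers": 0}
  ]
}}

```text
clock: 14.8
eef_pos: [0.442, -0.0809, 0.034]
eef_rot: [[0.001, 0.0, -1.0], [1.0, 0.0, 0.001], [0.0, -1.0, -0.0]]
wrist_force: [-1.8, 0.4, -1.4]
opening: 0.0084
```

Call:
{"name": "step_arm", "arguments": {
  "series": [
    {"linear": [1, 0, 0], "turn": [0, 0, 0], "fingers": 0},
    {"linear": [0, 0, 0], "turn": [0, 0, 0], "fingers": 0}
  ]
}}

```text
clock: 15.05
eef_pos: [0.443, -0.0809, 0.034]
eef_rot: [[0.001, 0.0, -1.0], [1.0, 0.0, 0.001], [0.0, -1.0, -0.0]]
wrist_force: [-1.6, -0.1, -2.2]
opening: 0.0089
```

Call:
{"name": "step_arm", "arguments": {
  "series": [
    {"linear": [0.8, 0, 0], "turn": [0, 0, 0], "fingers": 0},
    {"linear": [0, 0, 0], "turn": [0, 0, 0], "fingers": 0}
  ]
}}

```text
clock: 15.3
eef_pos: [0.4433, -0.0809, 0.034]
eef_rot: [[0.002, -0.001, -1.0], [1.0, 0.0, 0.002], [0.0, -1.0, 0.001]]
wrist_force: [-4.7, -0.7, 0.4]
opening: 0.0089
```

Call:
{"name": "step_arm", "arguments": {
  "series": [
    {"linear": [0.8, 0, 0], "turn": [0, 0, 0], "fingers": 0},
    {"linear": [0, 0, 0], "turn": [0, 0, 0], "fingers": 0}
  ]
}}

```text
clock: 15.55
eef_pos: [0.4434, -0.0809, 0.034]
eef_rot: [[0.002, -0.002, -1.0], [1.0, -0.0, 0.002], [-0.0, -1.0, 0.002]]
wrist_force: [-6.0, -0.8, 3.8]
opening: 0.0092
```

Call:
{"name": "step_arm", "arguments": {
  "series": [
    {"linear": [0.8, 0, 0], "turn": [0, 0, 0], "fingers": 0},
    {"linear": [0, 0, 0], "turn": [0, 0, 0], "fingers": 0}
  ]
}}

```text
clock: 15.8
eef_pos: [0.4434, -0.0809, 0.034]
eef_rot: [[0.002, -0.003, -1.0], [1.0, -0.0, 0.002], [-0.0, -1.0, 0.003]]
wrist_force: [-7.7, -0.8, 6.3]
opening: 0.0084
```

Call:
{"name": "step_arm", "arguments": {
  "series": [
    {"linear": [0.6, 0, 0], "turn": [0, 0, 0], "fingers": 0},
    {"linear": [0, 0, 0], "turn": [0, 0, 0], "fingers": 0}
  ]
}}

```text
clock: 16.05
eef_pos: [0.4435, -0.0808, 0.034]
eef_rot: [[0.002, -0.004, -1.0], [1.0, -0.0, 0.002], [-0.0, -1.0, 0.004]]
wrist_force: [-9.4, -0.6, 8.5]
opening: 0.0087
```

Call:
{"name": "step_arm", "arguments": {
  "series": [
    {"linear": [-2, 0, 0], "turn": [0, 0, 0], "fingers": 0},
    {"linear": [0, 0, 0], "turn": [0, 0, 0], "fingers": 0}
  ]
}}

```text
clock: 16.3
eef_pos: [0.4434, -0.0809, 0.034]
eef_rot: [[0.002, -0.001, -1.0], [1.0, 0.0, 0.002], [0.0, -1.0, 0.001]]
wrist_force: [-5.8, 0.6, 1.4]
opening: 0.0087
```

Call:
{"name": "step_arm", "arguments": {
  "series": [
    {"linear": [0, 0, 0], "turn": [0, 0, 0], "fingers": 35},
    {"linear": [0, 0, 0], "turn": [0, 0, 0], "fingers": 35},
    {"linear": [0, 0, 0], "turn": [0, 0, 0], "fingers": 35},
    {"linear": [0, 0, 0], "turn": [0, 0, 0], "fingers": 35}
  ]
}}

```text
clock: 16.8
eef_pos: [0.4444, -0.081, 0.0342]
eef_rot: [[0.001, 0.001, -1.0], [1.0, -0.0, 0.001], [-0.0, -1.0, -0.001]]
wrist_force: [-0.0, 0.7, 0.6]
opening: 0.0296
```

```bash
python3 - <<'E'
from h import *
np.set_printoptions(precision=4,suppress=True)
d=snap('wrist','w9');s=robot.get_state();print(s['eef_pos'],s['eef_rot'],s['wrist_force'],s['moment'],s['opening'])
E
```

```text
[ 0.4442 -0.081   0.0341] [[ 0.0015  0.0005 -1.    ]
 [ 1.      0.      0.0015]
 [ 0.0001 -1.     -0.0005]] [-0.4443 -0.0675 -0.2096] [-0.0389  0.0053  0.0609] 0.029912638641981647
```

View pics/w9.png

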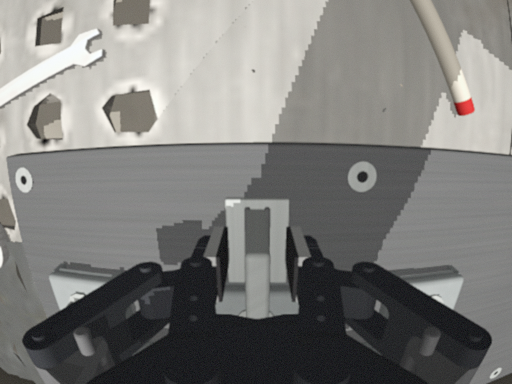

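Call:
{"name": "step_arm", "arguments": {
  "series": [
    {"linear": [0, 0, 10], "turn": [0, 0, 0], "fingers": 35},
    {"linear": [0, 0, 25], "turn": [0, 0, 0], "fingers": 35},
    {"linear": [0, 0, 40], "turn": [0, 0, 0], "fingers": 35},
    {"linear": [-10, 0, 50], "turn": [0, 0, 0], "fingers": 35},
    {"linear": [-20, 0, 50], "turn": [0, 0, 0], "fingers": 35}
  ]
}}

```text
clock: 17.48
eef_pos: [0.414, -0.081, 0.2113]
eef_rot: [[0.001, 0.001, -1.0], [1.0, -0.0, 0.001], [-0.0, -1.0, -0.001]]
wrist_force: [1.6, -0.9, -0.4]
opening: 0.0295
```

Call:
{"name": "step_arm", "arguments": {
  "series": [
    {"linear": [-30, 20, 10], "turn": [0, 0, 0], "fingers": 35},
    {"linear": [-20, 20, 0], "turn": [0, 0, 0], "fingers": 35},
    {"linear": [0, 0, 0], "turn": [0, 0, 0], "fingers": 35}
  ]
}}

```text
clock: 17.85
eef_pos: [0.3628, -0.0401, 0.2198]
eef_rot: [[0.0, 0.001, -1.0], [1.0, -0.0, 0.0], [-0.0, -1.0, -0.001]]
wrist_force: [-0.0, 0.2, 0.3]
opening: 0.0299
```

```bash
python3 - <<'E'
from h import *
np.set_printoptions(precision=4,suppress=True)
d=snap('wrist','w10');snap('scene','sc10');snap('side','si10');s=robot.get_state();print(s['eef_pos'],s['wrist_force'])
b=cv2.imread('pics/sc10.png')[180:250,250:350]
cv2.imwrite('pics/c14.png',cv2.resize(b,None,fx=8,fy=8,interpolation=3))
E
```

```text
[ 0.3646 -0.0413  0.2194] [0.1494 0.4298 0.4505]
```

View pics/w10.png

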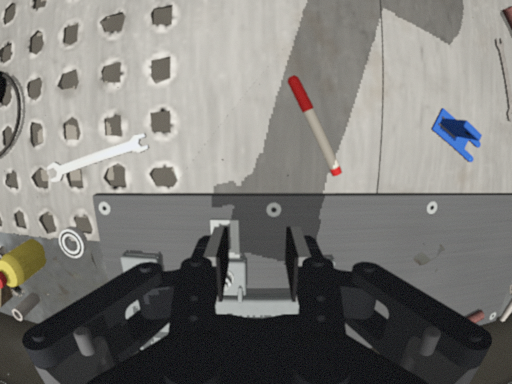

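View pics/c14.png

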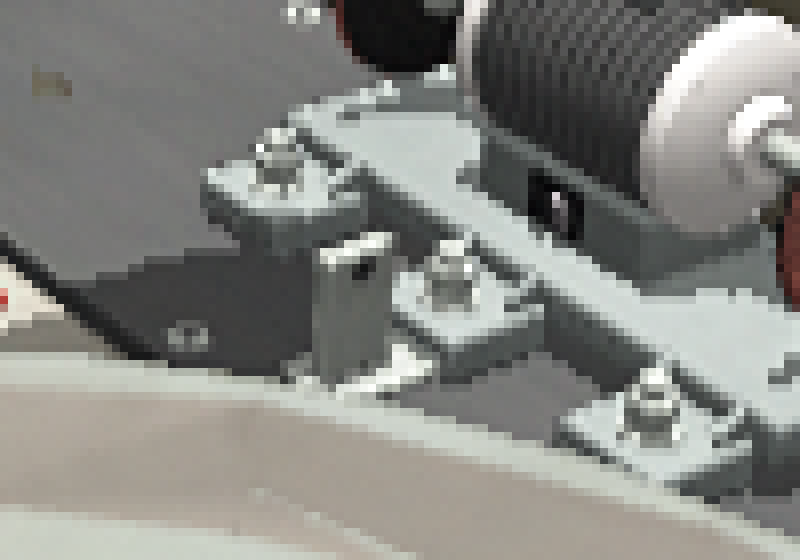

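View pics/si10.png

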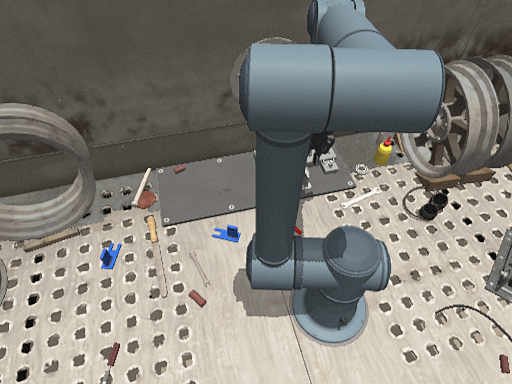

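```bash
python3 - <<'E'
from h import *
np.set_printoptions(precision=4,suppress=True)
d=load('w10');print('heel',onz(d,220,221,.019),'-> origin x +.022, home .445')
d=load('w9');print(onz(d,258,201,.019))
print(robot.close_job())
E
```

```text
heel [ 0.4253 -0.0861  0.019 ] -> origin x +.022, home .445
[ 0.4248 -0.0808  0.019 ]
the job is handed in; nothing more can be done
None
```

The shim is home under the middle foot, and I handed the job in after about 18 s of the 58 s allowed. I tried the middle foot first and it took the shim, so I never tried the other two feet.

**First try:** The shim stopped at the lug's front face, with up to about 11 N against the push and 21 N upward on the tool. It was not packing. The shim had tipped nose-up over the plate's front edge while I slid it across. I backed out, let the shim fall flat and gripped it again.

**Second try:** The shim met the sloping roof about 30 mm short of home and eased through at up to 4.5 N. It then dragged at 1 to 5 N over the remaining travel. It stopped dead at TCP x = 0.4434 m, against about 0.443 m expected, and held there under 9.4 N. I relaxed the push, opened the fingers and lifted straight up.

**Last checks:**
- **Shim position:** The heel was at x ≈ 0.425 m in two wrist views. That puts the shim's origin at about 0.447 m, against 0.445 m expected from the stud measurement, within the 2 mm calibration.
- **Disagreement:** The two wrist views differ by 5 mm in y (-0.081 and -0.086 m). I think that is a rough edge pick in the later view.
- **Shim attitude:** The scene picture shows the shim flat, with its tab upright, in the middle foot.
- **Bystanders and robot:** The oil bottle, spanner and bearing look unmoved. The robot is clear of everything, with about zero wrist force.

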